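# Clear the layout bench: lean the level, box the wagons

### The arm

A 6-joint arm with a two-finger parallel gripper is mounted at the origin on the work surface. World frame = base frame: x ahead of the robot, y to its left, z up, the work surface at z = 0. Lengths are in m, angles in rad, forces in N, time in s.
With the tool pointing down it reaches from about 0.375 to 0.925 m from the base axis. Payload 5.7 kg.
Tool frame: the origin (TCP) lies between the finger pads; the fingertips stand 14 mm ahead of it and the grasp point (between the pads) lies 5 mm behind it (manip.tip_extent is the distance from the TCP to the fingertips, in m); z points along the fingers, y is the line along which they close (so a half turn about z gives the same grasp; the last joint's range is limited). The gripper opens to 88 mm and grips with 3 to 60 N. Pads are 20 mm wide; open, the fingers measure 115 mm over their backs; the gripper's body (75 mm by 178 mm) begins 61 mm behind the grasp point.
Start: joints at [-1.247, 0.359, 1.51, -0, 1.272, -0.115], TCP at [0.255, -0.543, 0.237] pointing down, gripper open.
Joint ranges: [-2.97, 2.97], [-1.01, 2.36], [0.21, 2.38], [-0.96, 4.11], [0.2, 2.71], [-2.98, 2.98]. Speed limits (rad/s): [2.39, 2.39, 3.14, 3.14, 3.14, 3.14].

### API

Orientations are given as a unit quaternion [w, x, y, z].
In Python, from workcell import manip gives the robot as it stands.
- The arm moves only by the shell command python3 -m crank 'ROWS' [OPENING] [FORCE]. ROWS is JSON, a list of rows, each a list of 6 numbers: the shift along the tool's x, y, z in cm, then the turn, a rotation vector about the tool's x, y, z in rad. In form: [[tx, ty, tz, wx, wy, wz], ...]. A call has 1 to 10 rows; each row is the pose to reach, as a shift and turn from the pose commanded when the call began, along the tool's axes at that moment; what a row does not reach only later rows make up. A row lasts 1/12 s, in which the tool goes at most 41.7 mm and 7.16 degrees, less where a joint would pass 70% of its speed; a pose out of reach is approached as far as the arm can. A call with a gripper value outside its range is refused whole. OPENING is the opening, from 0 (shut) to 1 (fully open), set as the call begins (- or left out, the last holds). The fingers move at their own pace and stop on an object; FORCE is the grip in N (left out, the last holds). Time passes only in rows, so rows that repeat a pose let the fingers close. It gives the time, the measured TCP pose, the force, the opening and the grip force at its end, in the units of the state.
- manip.get_obs(): the state, without advancing time (a new reading comes with each control period).
- manip.get_image(name): name is "scene" or "top" or "wrist"; returns (picture, depth): 480x640x3 uint8, blue, green, red; 480x640 float32, m along the optical axis (not along the pixel's ray), 0 where there is no reading.
- manip.camera_params(name): a dict with "fx", "fy", "cx", "cy" (pixels), "rvec" (rotation vector, rad) and "tvec" (3), from world to camera coordinates, as OpenCV has them. Camera axes: x right, y down, z forward; pixel columns grow to the right and rows downward; lengths in m; the calibration is good to about 2 mm. A picture is of the moment at which its call begins: read the wrist's pose just before it. camera_params takes no time and is no camera call; for the wrist camera it gives the pose at the moment of the call.
- manip.finish_job(): hands the job in; it is judged then, once.
The state is a dict: "clock": time; "qpos": joint angles; "joint_vel": joint speeds; "joint_efforts": joint torques, N m; "eef_pos": TCP position; "orientation": TCP orientation; "force": force on the tool from outside, world axes, zero at the start; "wrist_torque": the same for the moment, N m; "width": finger opening in m; "grip_force": force on a finger pad.
Only numpy, scipy, OpenCV 4.12 (cv2) and the standard library are available. Lean on these libraries where they do the work, as an engineer would, in place of code of your own. Each camera call takes 0.05 s, during which the arm holds its last target. There are 200 camera calls.

### The job

Clear the bench for the night. First take the spirit level off the stock box and lean it in the tool rest, its foot on the base board against the stop batten and its other end against the upright board, and let go of it; then lift the box's lid right up, pack every wagon on the bench inside so that nothing stands above the rim, and shut the lid fully. The black engine and everything else stay where they are.

Things in the scene. Friction and masses are not known exactly. Their poses are not given: they have to be found in the camera images.
- box: fixed wooden stock box, open top, outside 216 (own x) x 236 (y) x 63 high, walls and floor 8 thick, so inside 200 x 220 and 55 deep. Origin: centre of its underside on the bench; own -x side faces the robot, the lid is hinged along the +x rim.
- lid (a joint): hinge of the box's wooden lid (216 x 236 x 10 thick, 200 g), rad: 0 = shut, grows as it opens, stop at 1.75 (just past upright). A stiff friction hinge (0.32 N m): the lid stays at whatever angle it is left.
- lid_handle (a point): middle of the steel bar handle on the lid's front edge: a round bar 11 thick, 100 long, parallel to the hinge, 35 in front of the lid's edge on two end posts (85 apart), in the mid-plane of the lid; it can be pinched from above at every lid angle, and turns between the fingers. This point's frame turns with the lid.
- lid_hinge (a point): middle of the lid's hinge axis (at the lid's underside, on the box's +x rim); the handle's middle moves on an arc of radius 251 about it, starting 251 nearer the robot (along the box's -x) and 5 above it.
- level: yellow spirit level with black end caps and green vials, 280 long (own x) x 26 wide (y) x 30 high (z), 250 g. Lies across the shut lid, lid top 73.5 above the bench. Origin: centre of its underside.
- level_a (a point): centre of the end face of the level at its own +x.
- level_b (a point): centre of the end face of the level at its own -x.
- rest: fixed wooden tool rest: base board 6 thick, upright board (the wall, 180 wide, 240 high) and a low dark stop batten (180 wide, 20 thick, top 34 above the bench) parallel to it. Origin: on the bench, middle of the wall's face; own +x points from wall to stop. Clear gap wall to stop 219: the level rests there at about 45 degrees and goes in only when steeper.
- rest_stop (a point): middle of the foot of the stop batten's inner face, on top of the base board (at 219, 0, 6 in the rest's frame).
- wagon1: red box van with grey roof; a model wagon standing on the bench, 66 long (own x) x 32 wide (y) x 36 high (z), about 80 g, behaves as a plain block (does not roll). Origin: centre of its underside. May be absent.
- wagon2: blue open wagon with a tan load; a model wagon standing on the bench, 66 long (own x) x 32 wide (y) x 36 high (z), about 80 g, behaves as a plain block (does not roll). Origin: centre of its underside. May be absent.
- wagon3: yellow box van with white roof; a model wagon standing on the bench, 66 long (own x) x 32 wide (y) x 36 high (z), about 80 g, behaves as a plain block (does not roll). Origin: centre of its underside. May be absent.
- wagon4: white tank wagon on a black chassis; a model wagon standing on the bench, 66 long (own x) x 32 wide (y) x 36 high (z), about 80 g, behaves as a plain block (does not roll). Origin: centre of its underside. May be absent.
- wagon5: green open wagon with a dark load; a model wagon standing on the bench, 66 long (own x) x 32 wide (y) x 36 high (z), about 80 g, behaves as a plain block (does not roll). Origin: centre of its underside. May be absent.
- engine: black model steam engine with red cab roof, 66 x 32 x 40, stands among the wagons. Bystander, leave it where it is. Origin: centre of its underside.
- station: brick model station with red roof, about 80 x 140 x 120. Bystander, leave it where it is. Origin: centre of its underside.
- signalbox: white model signal box with red roof, about 60 x 90 x 105. Bystander, leave it where it is. Origin: centre of its underside.
- tree1: model fir tree on a round foot 48 wide, about 110 high. Bystander, leave it where it is. Origin: centre of its underside.
- tree2: model fir tree on a round foot 48 wide, about 95 high. Bystander, leave it where it is. Origin: centre of its underside.
- glue: white glue bottle with red cap, 40 wide, 100 high. Bystander, leave it where it is. Origin: centre of its underside.
- driver: blue-handled screwdriver lying down, 160 long. Bystander, leave it where it is. Origin: centre of its underside.

How it is judged:
By the outcome, as a careful person would: the job done as asked, in the order asked, and still so for the second after the job is handed in, with the robot touching nothing.
Of wagon1, wagon2, wagon3, wagon4, wagon5 only 3 to 5 are there at a start; the rules pass over those that are not, and their reading is None.
At some moment in a run one of wagon1, wagon2, wagon3, wagon4, wagon5 may be knocked a few centimetres aside while the robot is not near it.
It also fails if it takes over 210 s, if anything falls off the work surface, if the arm or the gripper's body presses on something with over 40 N, if the wrist force passes 120 N, or if a joint passes its speed limit or range.

## Working session

There is one attempt and no reset: what is moved stays moved. The work goes in short steps, Python scripts to look and compute and a shell command to move; the robot and the scene stay as the last step left them, time stands still between calls to the robot, and variables do not carry over. Pictures are saved under pics/ and viewed, at most 14 in all, crops included, and the job is handed in when it is done.

```bash
ls; mkdir -p pics
cat > h.py <<'E'
import numpy as np, cv2
from scipy.spatial.transform import Rotation as R
from workcell import manip
def cam(n):
    p=manip.camera_params(n); Rm=cv2.Rodrigues(np.array(p["rvec"],float))[0]; return p,Rm,np.array(p["tvec"],float).ravel()
def pts(n,depth):
    p,Rm,t=cam(n); v,u=np.mgrid[:480,:640]
    c=np.stack([(u-p["cx"])/p["fx"]*depth,(v-p["cy"])/p["fy"]*depth,depth],-1)
    return (c-t)@Rm
def ray(n,u,v,z):
    p,Rm,t=cam(n); o=-Rm.T@t; d=Rm.T@np.array([(u-p["cx"])/p["fx"],(v-p["cy"])/p["fy"],1])
    return o+d*(z-o[2])/d[2]
def tool():
    o=manip.get_obs(); q=np.array(o["orientation"]); return np.array(o["eef_pos"]),R.from_quat(q[[1,2,3,0]])
E
python3 - <<'E'
from h import *
for n in("top","scene"):
    im,d=manip.get_image(n); cv2.imwrite(f"pics/{n}0.png",im); np.save(f"{n}0.npy",d); p,Rm,t=cam(n); print(n,p["fx"],-Rm.T@t)
p,r=tool();print(p,r.as_matrix(),manip.get_obs()["width"])
E
```

```text
pics
top 560.7736364753979 [0.50493486 0.01554279 1.36068013]
scene 446.29626242012483 [ 1.08115811 -0.12314074  0.87682678]
[ 0.25469286 -0.54258493  0.23589906] [[ 9.05292903e-01  4.24787567e-01 -5.32412796e-04]
 [ 4.24787853e-01 -9.05291492e-01  1.61110579e-03]
 [ 2.02388933e-04 -1.68468512e-03 -9.99998560e-01]] 0.0876727705489382
```

View pics/top0.png

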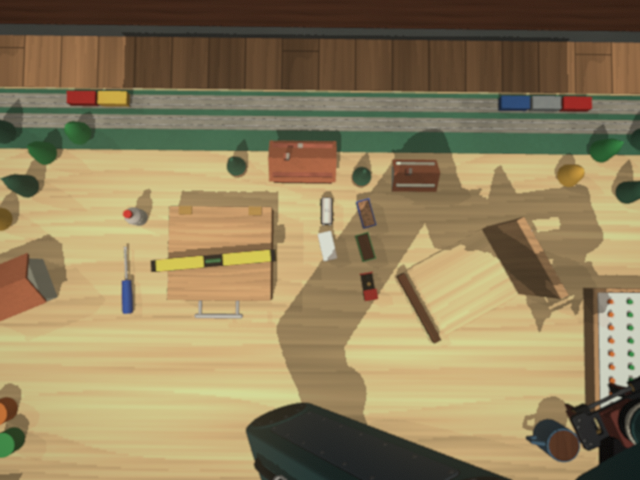

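View pics/scene0.png

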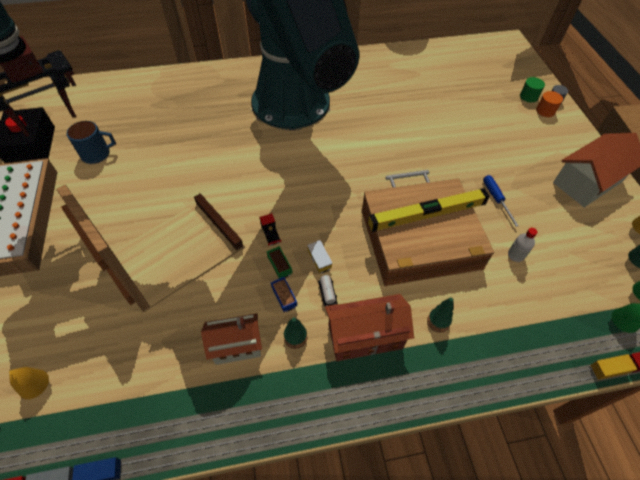

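The top view has +x up and +y left. The level lies across the lid at (152–275, 260), with the handle at (219, 310). The wagons are the tank at (327,211), white-roofed van (327,246), blue (366,213) and green (365,247). The engine is at (369,287). The rest has its stop at (418,305) and its wall at (525,258). There is no red van.

```bash
cat >> h.py <<'E'
def rect(P,mask):
    q=P[mask][:,:2].astype(np.float32); c,s,a=cv2.minAreaRect(q*1000)
    b=cv2.boxPoints((c,s,a)); e=b[1]-b[0]; f=b[2]-b[1]
    if np.linalg.norm(f)>np.linalg.norm(e): e,f=f,e
    return np.round(c,1),round(float(np.linalg.norm(e)),1),round(float(np.linalg.norm(f)),1),round(float(np.degrees(np.arctan2(e[1],e[0]))%180),1),len(q)
E
python3 - <<'E'
from h import *
im=cv2.imread("pics/top0.png"); d=np.load("top0.npy"); P=pts("top",d); Z=P[...,2]
hsv=cv2.cvtColor(im,cv2.COLOR_BGR2HSV)
def reg(u0,u1,v0,v1):
    m=np.zeros((480,640),bool); m[v0:v1,u0:u1]=1; return m&(d>0)
def show(n,m): print(n,rect(P,m), "z",np.round(np.percentile(Z[m],[5,50,95]),4))
show("level",reg(145,282,245,275)&(Z>.088))
show("lid",reg(160,280,200,305)&(Z>.066)&(Z<.085))
show("handle",reg(190,248,302,322)&(Z>.04))
for n,r in dict(tank=(315,338,192,227),van=(315,340,228,264),blue=(353,380,196,230),green=(353,378,231,264),eng=(355,380,268,304)).items(): show(n,reg(*r)&(Z>.02))
show("stop",reg(390,445,262,346)&(Z>.022)&(Z<.06))
show("wallTop",reg(480,580,210,312)&(Z>.22))
show("wallAll",reg(480,580,210,312)&(Z>.05))
show("base",reg(400,520,240,346)&(Z>.003)&(Z<.012))
show("stn",reg(260,345,135,190)&(Z>.03));show("sig",reg(385,445,150,200)&(Z>.03));show("tree",reg(345,378,160,190)&(Z>.03))
show("glue",reg(120,150,200,230)&(Z>.03))
E
```

```text
level (array([526. , 238.9]), 279.9, 27.1, 95.7, 1491) z [0.1011 0.1056 0.1098]
lid (array([538.9, 224.6]), 247.9, 225.5, 90.4, 8481) z [0.0713 0.0757 0.08  ]
handle (array([413.7, 229.7]), 110.3, 34.4, 90.6, 323) z [0.0695 0.0747 0.0788]
tank (array([648.2, -15.8]), 59.1, 28.7, 0.7, 254) z [0.025  0.0357 0.0413]
van (array([564.6, -17. ]), 65.9, 32.1, 13.6, 381) z [0.0334 0.0375 0.0416]
blue (array([ 643.2, -109. ]), 66.1, 33.3, 15.5, 396) z [0.0256 0.0316 0.0391]
green (array([ 563.3, -107.6]), 65.9, 33.1, 17.3, 390) z [0.0268 0.0315 0.039 ]
eng (array([ 470.1, -117. ]), 64.9, 32.7, 9.2, 298) z [0.0265 0.0387 0.0452]
stop (array([ 420.3, -235.3]), 180.3, 20.4, 29.2, 696) z [0.0286 0.0348 0.0395]
wallTop (array([ 536.4, -443.4]), 179.9, 21.2, 29.4, 1104) z [0.2244 0.2399 0.2441]
wallAll (array([ 536.2, -442.4]), 180.5, 22.1, 29.7, 3296) z [0.0655 0.1845 0.2428]
base (array([ 456.2, -339.6]), 288.1, 252.5, 90.5, 7039) z [0.0034 0.0068 0.0109]
stn (array([758.2,  42.8]), 154.1, 97.3, 90.3, 2776) z [0.0775 0.0974 0.1167]
sig (array([ 730.4, -219. ]), 105.4, 77.5, 90.6, 1487) z [0.061  0.0821 0.1023]
tree (array([733.6, -98.3]), 41.3, 36.2, 9.6, 220) z [0.0317 0.0645 0.0921]
glue (array([628.3, 433.1]), 40.0, 36.4, 164.6, 312) z [0.0382 0.0713 0.1049]
```

```bash
cat >> h.py <<'E'
def down(yaw,tilt=0,roll=0):
    a=np.radians(yaw); c,s=np.cos(a),np.sin(a)
    return R.from_matrix([[c,s,0],[s,-c,0],[0,0,-1]])*R.from_euler("yx",[tilt,roll],degrees=True)
def plan(*w):
    "w: (x,y,z in mm, Rotation); rows needed per waypoint"
    p,r=tool()
    for x,y,z,q in w:
        g=np.array([x,y,z])/1000; t=r.inv().apply(g-p)*100; v=(r.inv()*q).as_rotvec()
        n=max(np.linalg.norm(t)/4.17,np.degrees(np.linalg.norm(v))/7.16)
        print([round(float(a),2) for a in t]+[round(float(a),3) for a in v],"n=%.1f"%n); p,r=g,q
def st():
    o=manip.get_obs(); p,r=tool(); print(round(o["clock"],1),np.round(p*1000,1),np.round(r.as_matrix()[:,[0,2]].T,3).tolist(),"q",np.round(o["qpos"],2),"F",np.round(o["force"],1),"w",round(o["width"]*1000,1),"g",round(o["grip_force"],1))
E
python3 - <<'E'
from h import *
plan((390,-152,250,down(60)),(526,239,200,down(95.7)),(526,239,93,down(95.7)))
E
```

```text
[28.84, -29.61, -1.35, -0.002, -0.001, -0.608] n=9.9
[40.66, -7.77, 5.0, 0.0, 0.0, -0.623] n=10.0
[0.0, 0.0, 10.7, 0.0, 0.0, 0.0] n=2.6
```

```bash
python3 -m crank '[[28.8,-29.6,-1.3,0,0,-0.61],[28.8,-29.6,-1.3,0,0,-0.61],[28.8,-29.6,-1.3,0,0,-0.61],[28.8,-29.6,-1.3,0,0,-0.61],[28.8,-29.6,-1.3,0,0,-0.61],[28.8,-29.6,-1.3,0,0,-0.61],[28.8,-29.6,-1.3,0,0,-0.61],[28.8,-29.6,-1.3,0,0,-0.61],[28.8,-29.6,-1.3,0,0,-0.61],[28.8,-29.6,-1.3,0,0,-0.61]]' 0.7
python3 - <<'E'
from h import *
st(); plan((526,239,180,down(95.7)))
E
```

```text
clock: 0.93
eef_pos: [0.3897, -0.1504, 0.2496]
orientation: [-0.0, 0.866, 0.501, 0.0]
force: [0.5, 0.3, -0.3]
width: 0.0614
grip_force: 0.0
0.9 [ 389.7 -150.4  249.6] [[0.499, 0.867, 0.0], [-0.0, 0.001, -1.0]] q [-0.53  0.08  1.86  0.    1.21 -0.01] F [ 0.5  0.3 -0.3] w 61.4 g 0.0
[40.55, -7.61, 6.98, -0.0, -0.001, -0.622] n=10.0
```

```bash
python3 -m crank '[[40.5,-7.6,7,0,0,-0.622],[40.5,-7.6,7,0,0,-0.622],[40.5,-7.6,7,0,0,-0.622],[40.5,-7.6,7,0,0,-0.622],[40.5,-7.6,7,0,0,-0.622],[40.5,-7.6,7,0,0,-0.622],[40.5,-7.6,7,0,0,-0.622],[40.5,-7.6,7,0,0,-0.622],[40.5,-7.6,7,0,0,-0.622],[40.5,-7.6,7,0,0,-0.622]]' >/dev/null;  python3 -m crank '[[0,0,0,0,0,0],[0,0,0,0,0,0]]' >/dev/null
python3 - <<'E'
from h import *
st(); plan((526,239,92.5,down(95.7)))
E
```

```text
1.9 [525.2 236.6 178.8] [[-0.103, 0.995, -0.0], [-0.002, -0.0, -1.0]] q [0.3  0.38 1.63 0.   1.13 0.2 ] F [ 0.1 -0.8  0.7] w 61.6 g 0.0
[0.23, 0.12, 8.63, -0.002, 0.0, 0.004] n=2.1
```

```bash
python3 -m crank '[[0.2,0.1,4,0,0,0],[0.2,0.1,7,0,0,0],[0.2,0.1,8.5,0,0,0],[0.2,0.1,8.5,0,0,0]]' 0.7 && python3 -m crank '[[0,0,0,0,0,0],[0,0,0,0,0,0],[0,0,0,0,0,0],[0,0,0,0,0,0],[0,0,0,0,0,0],[0,0,0,0,0,0]]' 0.1 40 && python3 -m crank '[[0,0,-4,0,0,0],[0,0,-8,0,0,0],[0,0,-12,0,0,0],[0,0,-16,0,0,0],[0,0,-20,0,0,0],[0,0,-20,0,0,0]]'
python3 - <<'E'
from h import *
st()
o=np.array([532,-435.]);u=np.array([-.489,.872])
# level centre (axis mid) in rest frame, theta
th=54
def tgt(th,foot_gap,lift,zoff=0.5):
    # grip TCP at height h above underside along level normal; TCP ~ 19 above underside
    t=np.radians(th); h=19
    xs=219-foot_gap-30*np.sin(t); zs=6+lift      # lowest corner (underside, foot)
    x=xs-140*np.cos(t)+h*np.sin(t); z=zs+140*np.sin(t)+h*np.cos(t)
    p=o+u*x; return p[0],p[1],z,down(119.3,-th)
plan((450,-100,300,down(119.3)),tgt(0.01,-20,250)[:2]+(330,down(119.3)),tgt(54,6,120))
print(tgt(54,6,120)[:3],tgt(54,6,3)[:3])
E
```

```text
clock: 2.27
eef_pos: [0.5228, 0.2345, 0.0916]
orientation: [-0.002, 0.671, 0.741, -0.003]
force: [0.7, 0.6, -0.1]
width: 0.0614
grip_force: 0.0
clock: 2.77
eef_pos: [0.5263, 0.2371, 0.0957]
orientation: [0.0, 0.671, 0.742, 0.0]
force: [-0.2, -0.7, 5.4]
width: 0.0258
grip_force: 40.0
clock: 3.27
eef_pos: [0.5302, 0.2384, 0.3036]
orientation: [0.004, 0.671, 0.742, 0.006]
force: [2.5, 1.2, -2.5]
width: 0.0256
grip_force: 40.0
3.3 [530.2 238.4 303.6] [[-0.1, 0.995, 0.003], [0.013, 0.004, -1.0]] q [0.3  0.27 1.47 0.   1.39 0.2 ] F [ 2.5  1.2 -2.5] w 25.6 g 40.0
[-32.87, -11.38, 0.11, 0.014, -0.0, -0.411] n=8.3
[-23.33, -9.24, -3.0, 0.0, 0.0, 0.0] n=6.1
[2.28, 0.0, 7.96, 0.0, -0.942, -0.0] n=7.5
(np.float64(472.43448078468555), np.float64(-328.78091460990964), np.float64(250.43029900604964)) (np.float64(472.43448078468555), np.float64(-328.78091460990964), np.float64(133.43029900604964))
```

```bash
python3 -m crank '[[-32.9,-11.4,0,0.014,0,-0.41],[-32.9,-11.4,0,0.014,0,-0.41],[-32.9,-11.4,0,0.014,0,-0.41],[-32.9,-11.4,0,0.014,0,-0.41],[-32.9,-11.4,0,0.014,0,-0.41],[-32.9,-11.4,0,0.014,0,-0.41],[-32.9,-11.4,0,0.014,0,-0.41],[-32.9,-11.4,0,0.014,0,-0.41],[-32.9,-11.4,0,0.014,0,-0.41]]' >/dev/null;  python3 -m crank '[[-23.3,-9.2,-3,0,0,0],[-23.3,-9.2,-3,0,0,0],[-23.3,-9.2,-3,0,0,0],[-23.3,-9.2,-3,0,0,0],[-23.3,-9.2,-3,0,0,0],[-23.3,-9.2,-3,0,0,0],[-23.3,-9.2,-3,0,0,0],[-23.3,-9.2,-3,0,0,0]]' >/dev/null
python3 -m crank '[[0,0,0,0,-0.94,0],[0,0,0,0,-0.94,0],[0,0,0,0,-0.94,0],[0,0,0,0,-0.94,0],[0,0,0,0,-0.94,0],[0,0,0,0,-0.94,0],[0,0,0,0,-0.94,0],[0,0,0,0,-0.94,0],[0,0,0,0,-0.94,0],[0,0,0,0,-0.94,0]]'
cat >> h.py <<'E'
o=np.array([532,-435.]);u=np.array([-.489,.872])
def tgt(th,gap,lift,h=22):
    t=np.radians(th); xs=219-gap-30*np.sin(t)
    x=xs-140*np.cos(t)+h*np.sin(t); z=6+lift+140*np.sin(t)+h*np.cos(t)
    p=o+u*x; return p[0],p[1],z,down(119.3,-th)
E
python3 - <<'E'
from h import *
st(); plan(tgt(54,8,80),tgt(54,8,4))
im,d=manip.get_image("scene"); cv2.imwrite("pics/s1.png",im[:400,:400])
E
```

```text
clock: 5.52
eef_pos: [0.4743, -0.3555, 0.3507]
orientation: [0.369, 0.449, 0.785, -0.215]
force: [0.4, -0.0, -2.8]
width: 0.0255
grip_force: 40.0
5.5 [ 474.3 -355.5  350.7] [[-0.325, 0.546, -0.772], [0.385, -0.669, -0.635]] q [-0.52  0.01  2.02 -0.96  0.5  -0.32] F [ 0.4 -0.  -2.8] w 25.5 g 40.0
[12.24, 1.28, 6.91, 0.009, -0.06, 0.016] n=3.4
[6.15, 0.0, 4.47, 0.0, 0.0, 0.0] n=1.8
```

View pics/s1.png

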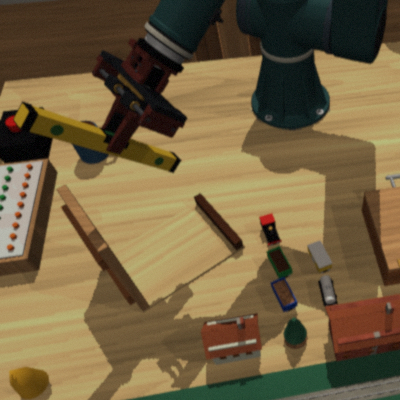

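The level is held correctly, but J4 is at its limit at this tilt. I'll put the level back down and regrasp it with the hand tilted the other way.

```bash
python3 -m crank '[[0,0,0,0,0.89,0],[0,0,0,0,0.89,0],[0,0,0,0,0.89,0],[0,0,0,0,0.89,0],[0,0,0,0,0.89,0],[0,0,0,0,0.89,0],[0,0,0,0,0.89,0],[0,0,0,0,0.89,0],[0,0,0,0,0.89,0]]' >/dev/null
python3 - <<'E'
from h import *
st(); plan((455,-100,300,down(110)),(526,239,250,down(95.7)),(526,239,98,down(95.7)))
E
```

```text
6.3 [ 476.9 -361.4  350.7] [[-0.501, 0.865, 0.011], [-0.009, 0.008, -1.0]] q [-0.76  0.28  1.34 -0.    1.53 -1.29] F [ 2.  -2.2 -2.1] w 25.6 g 40.0
[23.66, 11.22, 5.29, -0.005, -0.011, 0.176] n=6.4
[29.43, 18.27, 5.0, 0.0, 0.0, 0.25] n=8.4
[0.0, 0.0, 15.2, 0.0, 0.0, 0.0] n=3.6
```

```bash
python3 -m crank '[[23.7,11.2,5.3,0,-0.01,0.176],[23.7,11.2,5.3,0,-0.01,0.176],[23.7,11.2,5.3,0,-0.01,0.176],[23.7,11.2,5.3,0,-0.01,0.176],[23.7,11.2,5.3,0,-0.01,0.176],[23.7,11.2,5.3,0,-0.01,0.176],[23.7,11.2,5.3,0,-0.01,0.176]]' >/dev/null
python3 -m crank '[[29.4,18.3,5,0,0,0.25],[29.4,18.3,5,0,0,0.25],[29.4,18.3,5,0,0,0.25],[29.4,18.3,5,0,0,0.25],[29.4,18.3,5,0,0,0.25],[29.4,18.3,5,0,0,0.25],[29.4,18.3,5,0,0,0.25],[29.4,18.3,5,0,0,0.25],[29.4,18.3,5,0,0,0.25],[29.4,18.3,5,0,0,0.25]]' >/dev/null
python3 - <<'E'
from h import *
st(); plan((526,239,98,down(95.7)))
E
```

```text
7.7 [526.5 248.1 247.1] [[-0.105, 0.995, -0.002], [0.001, -0.002, -1.0]] q [ 0.32  0.32  1.54 -0.    1.28  0.22] F [ 0.8  0.2 -2.6] w 25.9 g 40.0
[-0.87, -0.16, 14.91, 0.001, 0.002, 0.005] n=3.6
```

```bash
python3 -m crank '[[-0.9,-0.2,4,0,0,0],[-0.9,-0.2,8,0,0,0],[-0.9,-0.2,12,0,0,0],[-0.9,-0.2,14,0,0,0],[-0.9,-0.2,14.6,0,0,0],[-0.9,-0.2,14.9,0,0,0],[-0.9,-0.2,14.9,0,0,0]]' 
python3 -m crank '[[0,0,0,0,0,0],[0,0,0,0,0,0],[0,0,0,0,0,0],[0,0,0,0,0,0]]' 0.7
python3 -m crank '[[0,0,-4,0,0,0],[0,0,-8,0,0.1,0],[0,0,-8,0,0.61,0],[0,0,-8,0,0.61,0],[0,0,-8,0,0.61,0],[0,0,-8,0,0.61,0],[0,0,-8,0,0.61,0],[0,0,-8,0,0.61,0]]'
python3 - <<'E'
from h import *
st()
im,d=manip.get_image("top"); P=pts("top",d); Z=P[...,2]; hsv=cv2.cvtColor(im,cv2.COLOR_BGR2HSV)
m=np.zeros(Z.shape,bool); m[235:285,140:290]=1; y=(hsv[...,0]>20)&(hsv[...,0]<34)&(hsv[...,1]>170)&m&(Z>.088)&(Z<.12)
print(rect(P,y)); cv2.imwrite("pics/t2.png",im[180:330,120:300])
E
```

```text
clock: 8.32
eef_pos: [0.5249, 0.2332, 0.0996]
orientation: [0.001, 0.671, 0.741, -0.002]
force: [-0.1, 1.1, -3.5]
width: 0.0256
grip_force: 40.0
clock: 8.65
eef_pos: [0.5252, 0.2337, 0.1003]
orientation: [0.001, 0.672, 0.741, -0.001]
force: [-0.2, -0.2, -0.0]
width: 0.0488
grip_force: 0.0
clock: 9.32
eef_pos: [0.5246, 0.2317, 0.1781]
orientation: [-0.222, 0.643, 0.705, 0.199]
force: [0.4, -0.0, -0.5]
width: 0.0616
grip_force: 0.0
9.3 [524.6 231.7 178.1] [[-0.074, 0.819, 0.569], [-0.057, 0.566, -0.822]] q [-0.08  0.43  1.76  0.65  1.17 -0.5 ] F [ 0.4 -0.  -0.5] w 61.6 g 0.0
(array([0., 0.]), 0.0, 0.0, 0.0, 0)
```

View pics/t2.png

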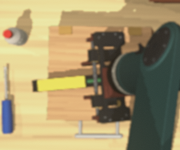

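Run:
```python
from h import *
plan((525,235,95,down(95.7,35)))
```

```text
[-4.57, 0.09, 7.0, -0.001, 0.007, -0.005] n=2.0
```

```bash
python3 -m crank '[[-2.3,0.1,3.5,0,0,0],[-4,0.1,6.2,0,0,0],[-4.5,0.1,6.7,0,0,0],[-4.6,0.1,7,0,0,0],[-4.6,0.1,7,0,0,0]]' 
python3 -m crank '[[0,0,0,0,0,0],[0,0,0,0,0,0],[0,0,0,0,0,0],[0,0,0,0,0,0],[0,0,0,0,0,0],[0,0,0,0,0,0]]' 0.1 50
python3 - <<'E'
from h import *
st(); plan((525,235,290,down(95.7,35)),(450,-50,330,down(119.3,0)))
E
```

```text
clock: 9.78
eef_pos: [0.5247, 0.237, 0.0957]
orientation: [-0.222, 0.641, 0.707, 0.199]
force: [0.5, -0.3, 0.1]
width: 0.0611
grip_force: 0.0
clock: 10.28
eef_pos: [0.5252, 0.2357, 0.0955]
orientation: [-0.222, 0.641, 0.707, 0.2]
force: [-0.4, -1.8, 2.5]
width: 0.0257
grip_force: 50.0
10.3 [525.2 235.7  95.5] [[-0.079, 0.818, 0.57], [-0.057, 0.567, -0.822]] q [-0.08  0.55  1.82  0.72  1.02 -0.64] F [-0.4 -1.8  2.5] w 25.7 g 50.0
[11.03, -0.06, -16.02, -0.0, 0.005, -0.002] n=4.7
[-20.33, -10.29, -19.12, 0.126, -0.602, -0.399] n=7.1
```

```bash
python3 -m crank '[[2.2,0,-3.2,0,0,0],[6,0,-8,0,0,0],[11,0,-16,0,0,0],[11,0,-16,0,0,0],[11,0,-16,0,0,0],[11,0,-16,0,0,0]]' >/dev/null
python3 -m crank '[[-20.3,-10.3,-19.1,0.126,-0.6,-0.4],[-20.3,-10.3,-19.1,0.126,-0.6,-0.4],[-20.3,-10.3,-19.1,0.126,-0.6,-0.4],[-20.3,-10.3,-19.1,0.126,-0.6,-0.4],[-20.3,-10.3,-19.1,0.126,-0.6,-0.4],[-20.3,-10.3,-19.1,0.126,-0.6,-0.4],[-20.3,-10.3,-19.1,0.126,-0.6,-0.4],[-20.3,-10.3,-19.1,0.126,-0.6,-0.4]]' >/dev/null
cat >> h.py <<'E'
def tg(th,gap,lift,h=22):
    a=tgt(th,gap,lift,h); return a[:3]+(down(119.3,35-th),)
E
python3 - <<'E'
from h import *
st(); plan(tg(54,10,150),tg(54,10,30),tg(54,10,4))
E
```

```text
11.4 [447.8 -53.2 330.6] [[-0.488, 0.873, -0.004], [-0.004, -0.007, -1.0]] q [-0.27  0.06  1.67 -0.01  1.42 -0.77] F [-0.1 -0.8 -2.6] w 25.6 g 50.0
[-25.39, -11.27, 5.01, -0.007, -0.328, -0.0] n=6.8
[3.91, -0.0, 11.35, 0.0, 0.0, 0.0] n=2.9
[0.85, -0.0, 2.46, 0.0, 0.0, 0.0] n=0.6
```

```bash
python3 -m crank '[[-25.4,-11.3,5,0,-0.328,0],[-25.4,-11.3,5,0,-0.328,0],[-25.4,-11.3,5,0,-0.328,0],[-25.4,-11.3,5,0,-0.328,0],[-25.4,-11.3,5,0,-0.328,0],[-25.4,-11.3,5,0,-0.328,0],[-25.4,-11.3,5,0,-0.328,0],[-25.4,-11.3,5,0,-0.328,0],[-25.4,-11.3,5,0,-0.328,0]]'
python3 - <<'E'
from h import *
st(); plan(tg(54,10,30),tg(54,10,4))
im,d=manip.get_image("scene"); P=pts("scene",d); cv2.imwrite("pics/s2.png",im[40:360,0:400])
E
```

```text
clock: 12.2
eef_pos: [0.474, -0.327, 0.2788]
orientation: [0.138, 0.5, 0.851, -0.084]
force: [-0.0, 0.6, -2.9]
width: 0.0256
grip_force: 50.0
12.2 [ 474.  -327.   278.8] [[-0.462, 0.828, -0.319], [0.151, -0.281, -0.948]] q [-0.64  0.15  1.74 -0.17  0.96 -1.07] F [-0.   0.6 -2.9] w 25.6 g 50.0
[3.49, -0.17, 11.13, -0.006, -0.007, -0.002] n=2.8
[0.85, -0.0, 2.46, 0.0, 0.0, 0.0] n=0.6
```

View pics/s2.png

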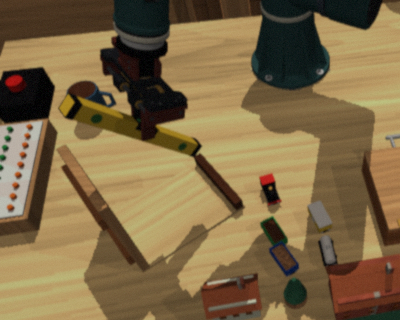

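The level is held tilted, with its foot (195,150) beside the stop. I'll check its pose in the hand before lowering it.

```bash
cat >> h.py <<'E'
def lev(n="scene",box=(0,60,330,330),zmin=.02):
    im,d=manip.get_image(n); P=pts(n,d); h=cv2.cvtColor(im,cv2.COLOR_BGR2HSV)
    m=np.zeros(d.shape,bool); m[box[1]:box[3],box[0]:box[2]]=1
    m&=(h[...,0]>20)&(h[...,0]<34)&(h[...,1]>150)&(d>0)&(P[...,2]>zmin)
    k,l,s,_=cv2.connectedComponentsWithStats(m.astype(np.uint8)); i=1+np.argsort(-s[1:,4])[:2]
    q=P[np.isin(l,i[s[i,4]>60])]*1000; c=np.median(q,0); w=np.linalg.svd(q-q.mean(0),full_matrices=False)[2][0]; w*=np.sign(w[2])
    t=(q-c)@w; rx=(c[:2]-o)@u; print(len(q),"c",np.round(c),"axis",np.round(w,3),"tilt",np.degrees(np.arcsin(w[2])).round(1),"az",np.degrees(np.arctan2(w[1],w[0])).round(1),"ext",np.round(np.percentile(t,[1,99])),"rest x,y",rx.round(1),((c[:2]-o)@[.872,.489]).round(1))
    return im
E
python3 - <<'E'
from h import *
lev()
E
```

```text
2022 c [ 496. -346.  311.] axis [ 0.373 -0.434  0.82 ] tilt 55.1 az -49.3 ext [-170.   88.] rest x,y 95.4 12.0
```

```bash
python3 -m crank '[[1.2,-0.1,3.7,0,0,0],[2.3,-0.2,7.4,0,0,0],[3.5,-0.2,11.1,0,0,0],[3.5,-0.2,11.1,0,0,0],[3.5,-0.2,11.1,0,0,0]]'
python3 - <<'E'
from h import *
st(); lev(); plan(tg(54,10,5),tg(46.5,3,2))
E
```

```text
clock: 12.72
eef_pos: [0.4732, -0.3273, 0.1633]
orientation: [0.138, 0.498, 0.852, -0.084]
force: [0.4, 0.1, -2.5]
width: 0.0258
grip_force: 50.0
12.7 [ 473.2 -327.3  163.3] [[-0.466, 0.825, -0.318], [0.151, -0.28, -0.948]] q [-0.64  0.29  1.88 -0.22  0.68 -1.  ] F [ 0.4  0.1 -2.5] w 25.8 g 50.0
1483 c [ 494. -348.  198.] axis [ 0.296 -0.518  0.803] tilt 53.4 az -60.2 ext [-170.   86.] rest x,y 94.6 10.0
[0.91, -0.21, 2.71, -0.003, -0.003, 0.002] n=0.7
[-0.2, -0.0, 1.39, 0.0, 0.131, -0.0] n=1.0
```

```bash
python3 -m crank '[[0.4,-0.1,1.3,0,0,0],[0.9,-0.2,2.3,0,0,0],[0.9,-0.2,2.7,0,0,0],[0.9,-0.2,2.7,0,0,0]]' 
python3 -m crank '[[-0.1,0,0.5,0,0.05,0],[-0.2,0,1,0,0.1,0],[-0.2,0,1.4,0,0.131,0],[-0.2,0,1.4,0,0.131,0],[-0.2,0,1.4,0,0.131,0]]'
python3 - <<'E'
from h import *
st(); lev(); plan(tg(46.5,3,2),tg(45,1,0))
E
```

```text
clock: 13.1
eef_pos: [0.4742, -0.3316, 0.1386]
orientation: [0.142, 0.498, 0.851, -0.085]
force: [-0.5, 0.7, -2.5]
width: 0.0255
grip_force: 50.0
clock: 13.52
eef_pos: [0.4772, -0.3377, 0.1257]
orientation: [0.086, 0.503, 0.858, -0.052]
force: [-0.3, 0.9, -2.9]
width: 0.0257
grip_force: 50.0
13.5 [ 477.2 -337.7  125.7] [[-0.479, 0.855, -0.2], [0.096, -0.176, -0.98]] q [-0.69  0.39  1.81 -0.11  0.76 -1.12] F [-0.3  0.9 -2.9] w 25.7 g 50.0
1436 c [ 500. -362.  159.] axis [ 0.325 -0.586  0.742] tilt 47.9 az -61.0 ext [-172.   85.] rest x,y 79.6 8.1
[0.17, 0.03, 0.04, -0.003, 0.001, 0.0] n=0.0
[0.04, -0.0, 0.42, 0.0, 0.026, 0.0] n=0.2
```

```bash
python3 -m crank '[[0.1,0,0.2,0,0,0],[0.1,0,0.4,0,0.013,0],[0.1,0,0.5,0,0.026,0],[0.1,0,0.5,0,0.026,0]]' 
python3 -m crank '[[0,0,0,0,0,0],[0,0,0,0,0,0],[0,0,0,0,0,0],[0,0,0,0,0,0],[0,0,0,0,0,0]]' 0.55
python3 - <<'E'
from h import *
st(); im=lev(); cv2.imwrite("pics/s3.png",im[60:330,20:330])
E
```

```text
clock: 13.9
eef_pos: [0.4767, -0.337, 0.1203]
orientation: [0.074, 0.503, 0.86, -0.045]
force: [-2.4, 2.9, 9.3]
width: 0.0258
grip_force: 50.0
clock: 14.32
eef_pos: [0.476, -0.3367, 0.1188]
orientation: [0.073, 0.503, 0.86, -0.045]
force: [0.4, -0.2, 0.7]
width: 0.0481
grip_force: 0.0
14.3 [ 476.  -336.7  118.8] [[-0.482, 0.859, -0.171], [0.081, -0.151, -0.985]] q [-0.69  0.4   1.8  -0.09  0.78 -1.14] F [ 0.4 -0.2  0.7] w 48.1 g 0.0
1365 c [ 501. -364.  157.] axis [ 0.337 -0.6    0.725] tilt 46.5 az -60.7 ext [-177.   80.] rest x,y 77.1 8.2
```

View pics/s3.png

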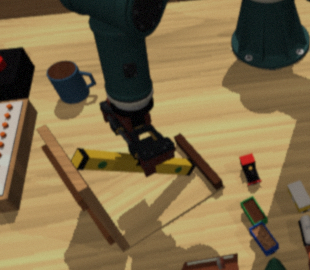

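```bash
python3 -m crank '[[0,0,-2,0,0,0],[0,0,-5,0,0,0],[0,0,-9,0,0,0],[0,0,-13,0,0,0],[0,0,-17,0,0,0],[0,0,-20,0,0,0],[0,0,-20,0,0,0]]' >/dev/null
python3 - <<'E'
from h import *
st(); plan((420,-60,330,down(90)),(360,180,200,down(90)))
E
```

```text
14.9 [ 462.4 -307.9  323.4] [[-0.481, 0.858, -0.182], [0.09, -0.158, -0.983]] q [-0.67  0.14  1.61 -0.07  1.22 -1.16] F [-0.4 -0.4  1. ] w 47.9 g 0.0
[23.18, 8.43, -4.95, 0.048, 0.179, 0.51] n=6.0
[24.0, -6.0, 13.0, 0.0, 0.0, 0.0] n=6.7
```

```bash
python3 -m crank '[[23.2,8.4,-5,0.048,0.18,0.51],[23.2,8.4,-5,0.048,0.18,0.51],[23.2,8.4,-5,0.048,0.18,0.51],[23.2,8.4,-5,0.048,0.18,0.51],[23.2,8.4,-5,0.048,0.18,0.51],[23.2,8.4,-5,0.048,0.18,0.51],[23.2,8.4,-5,0.048,0.18,0.51]]' >/dev/null
python3 - <<'E'
from h import *
st(); lev()
im,d=manip.get_image("top"); P=pts("top",d); Z=P[...,2]
def reg(u0,u1,v0,v1):
    m=np.zeros((480,640),bool); m[v0:v1,u0:u1]=1; return m&(d>0)
def show(n,m): print(n,rect(P,m), "z",np.round(np.percentile(Z[m],[5,50,95]),4))
L=reg(160,280,200,305)&(Z>.066)&(Z<.085); show("lid",L)
q=P[L]*1000
for ax in (0,1): print(np.round(np.percentile(q[:,ax],[.5,2,98,99.5]),1))
B=reg(190,248,309,325)&(Z>.055); show("bar",B)
plan((395,200,200,down(90)))
cv2.imwrite("pics/t3.png",im)
E
```

```text
15.5 [415.  -52.9 324.5] [[-0.003, 1.0, 0.012], [-0.012, 0.012, -1.0]] q [-0.3   0.02  1.73  0.01  1.41 -0.3 ] F [ 0.1  0.1 -0.3] w 48.2 g 0.0
1751 c [ 499. -360.  152.] axis [ 0.337 -0.613  0.715] tilt 45.6 az -61.2 ext [-170.   99.] rest x,y 81.4 7.3
lid (array([538.9, 230.2]), 236.6, 225.8, 90.3, 9714) z [0.0714 0.0757 0.0799]
[435.9 439.1 647.1 650.3]
[113.4 116.6 342.8 346.7]
bar (array([405.7, 229.3]), 108.8, 18.5, 90.5, 270) z [0.0695 0.0748 0.0795]
[25.63, -1.97, 12.7, -0.01, -0.008, 0.003] n=6.9
```

View pics/t3.png

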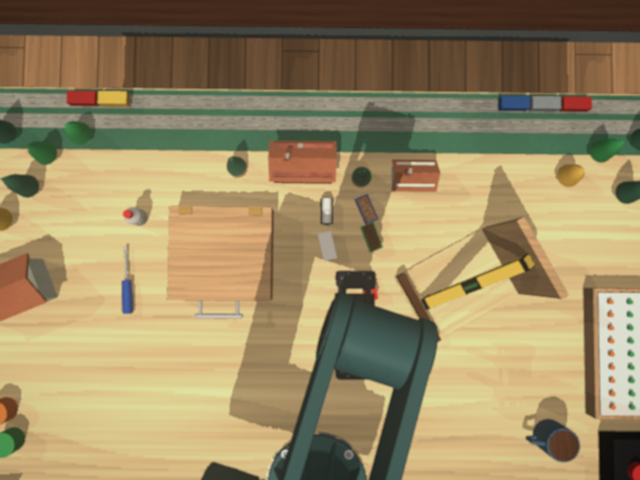

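The level now leans at about 45° and is free. The green wagon has been nudged to (371,237). The bar handle is at (219,316), so I'm going for the lid.

```bash
python3 - <<'E'
from h import *
plan((401,229.5,150,down(90.4)))
E
python3 -m crank '[[28.2,-1.4,10,-0.012,-0.012,0],[28.2,-1.4,10,-0.012,-0.012,0],[28.2,-1.4,10,-0.012,-0.012,0],[28.2,-1.4,10,-0.012,-0.012,0],[28.2,-1.4,10,-0.012,-0.012,0],[28.2,-1.4,17,-0.012,-0.012,0],[28.2,-1.4,17,-0.012,-0.012,0],[28.2,-1.4,17,-0.012,-0.012,0],[28.2,-1.4,17,-0.012,-0.012,0],[28.2,-1.4,17,-0.012,-0.012,0]]' 0.34 30
python3 - <<'E'
from h import *
st();plan((401,229.5,63.5,down(90.4)))
E
```

```text
[28.54, -1.32, 17.72, -0.01, -0.008, -0.004] n=8.1
clock: 16.47
eef_pos: [0.4009, 0.2245, 0.1553]
orientation: [0.001, 0.707, 0.707, -0.003]
force: [0.2, 0.0, 1.1]
width: 0.0299
grip_force: 0.0
16.5 [400.9 224.5 155.3] [[-0.001, 1.0, -0.006], [-0.003, -0.006, -1.0]] q [ 0.36  0.26  1.9  -0.01  0.99  0.37] F [0.2 0.  1.1] w 29.9 g 0.0
[0.56, 0.03, 9.17, -0.003, 0.006, -0.006] n=2.2
```

```bash
python3 -m crank '[[0.5,0,3.5,0,0.006,0],[0.5,0,6.5,0,0.006,0],[0.5,0,8.2,0,0.006,0],[0.5,0,9.2,0,0.006,0],[0.5,0,9.2,0,0.006,0]]'
python3 -m crank '[[0,0,0,0,0,0],[0,0,0,0,0,0],[0,0,0,0,0,0],[0,0,0,0,0,0]]' 0 30
python3 - <<'E'
from h import *
st()
p,r=tool(); g=p*1000
for a in (10,20,30,40,50,60,70,80,90,96):
    t=np.radians(a); w=np.array([-251*np.cos(t)+5*np.sin(t)+251,0,251*np.sin(t)+5*np.cos(t)-5]); print(a,np.round(r.inv().apply(w)/10,2))
E
```

```text
clock: 16.88
eef_pos: [0.4027, 0.2276, 0.065]
orientation: [-0.0, 0.708, 0.706, 0.001]
force: [0.4, -0.2, -0.1]
width: 0.0296
grip_force: 0.0
clock: 17.22
eef_pos: [0.3997, 0.2289, 0.0666]
orientation: [-0.001, 0.708, 0.707, 0.0]
force: [-7.7, 0.0, 5.8]
width: 0.0105
grip_force: 30.0
17.2 [399.7 228.9  66.6] [[0.002, 1.0, 0.002], [-0.002, 0.002, -1.0]] q [0.37 0.41 1.98 0.   0.75 0.37] F [-7.7  0.   5.8] w 10.5 g 30.0
10 [ 0.01  0.46 -4.35]
20 [ 0.02  1.67 -8.56]
30 [  0.03   3.59 -12.49]
40 [  0.04   6.17 -16.03]
50 [  0.05   9.32 -19.06]
60 [  0.06  12.95 -21.51]
70 [  0.07  16.95 -23.29]
80 [  0.08  21.19 -24.34]
90 [  0.09  25.56 -24.64]
96 [  0.09  28.18 -24.46]
```

```bash
python3 -m crank '[[0,0,-2.2,0,0,0],[0,0.3,-4.3,0,0,0],[0,0.8,-6.5,0,0,0],[0,1.5,-8.6,0,0,0],[0,2.4,-10.6,0,0,0],[0,3.4,-12.5,0,0,0],[0,4.6,-14.3,0,0,0],[0,6,-16,0,0,0],[0,7.5,-17.6,0,0,0],[0,9.1,-19.1,0,0,0]]'
python3 -m crank '[[0,1.8,-1.3,0,0,0],[0,3.6,-2.4,0,0,0],[0,5.6,-3.4,0,0,0],[0,7.6,-4.2,0,0,0],[0,9.8,-4.8,0,0,0],[0,11.9,-5.3,0,0,0],[0,14.1,-5.5,0,0,0],[0,16.2,-5.6,0,0,0],[0,18.4,-5.4,0,0,0],[0,19.3,-5.3,0,0,0]]'
python3 -m crank '[[0,0,0,0,0,0],[0,0,0,0,0,0],[0,0,0,0,0,0]]'
```

```text
clock: 18.05
eef_pos: [0.4901, 0.2288, 0.2589]
orientation: [-0.002, 0.707, 0.707, 0.0]
force: [-4.1, 1.3, -0.6]
width: 0.0103
grip_force: 30.0
clock: 18.88
eef_pos: [0.6879, 0.2284, 0.3125]
orientation: [0.001, 0.708, 0.707, 0.003]
force: [-0.4, -0.9, 6.1]
width: 0.0101
grip_force: 30.0
clock: 19.13
eef_pos: [0.6865, 0.2284, 0.3125]
orientation: [0.001, 0.707, 0.707, 0.003]
force: [2.3, -0.9, 5.4]
width: 0.0101
grip_force: 30.0
```

```bash
python3 -m crank '[[0,0,0,0,0,0],[0,0,0,0,0,0],[0,0,0,0,0,0]]' 0.34 >/dev/null
python3 -m crank '[[0,0,-2,0,0,0],[0,0,-4,0,0,0],[0,0,-6,0,0,0],[0,-4,-7,0,0,0],[0,-8,-7,0,0,0],[0,-12,-7,0,0,0],[0,-16,-7,0,0,0],[0,-20,-7,0,0,0],[0,-20,-7,0,0,0]]' 0.34
cat >> h.py <<'E'
def reg(u0,u1,v0,v1):
    m=np.zeros((480,640),bool); m[v0:v1,u0:u1]=1; return m
def wag(name,regn=(300,400,190,310)):
    im,d=manip.get_image("top"); cv2.imwrite("pics/%s.png"%name,im); P=pts("top",d); Z=P[...,2]
    m=reg(*regn)&(d>0)&(Z>.02)&(Z<.06); k,l,s,c=cv2.connectedComponentsWithStats(m.astype(np.uint8))
    for i in range(1,k):
        if s[i,4]>150: print(np.round(c[i]),rect(P,l==i),"bgr",np.median(im[l==i],0))
    return im,P
E
python3 - <<'E'
from h import *
st(); im,P=wag("t4"); Z=P[...,2]
m=reg(150,290,150,330)&(Z>.2); 
if m.any(): print("lid/arm",rect(P,m))
cv2.imwrite("pics/t4c.png",im[100:340,100:420])
E
```

```text
clock: 20.13
eef_pos: [0.4766, 0.2283, 0.3793]
orientation: [-0.002, 0.707, 0.708, -0.001]
force: [0.0, -0.0, 0.9]
width: 0.0296
grip_force: 0.0
20.1 [476.6 228.3 379.3] [[-0.002, 1.0, 0.001], [-0.005, 0.001, -1.0]] q [0.31 0.16 1.44 0.   1.55 0.31] F [ 0.  -0.   0.9] w 29.6 g 0.0
[368. 222.] (array([ 620.6, -117.1]), 136.1, 44.1, 12.1, 794) bgr [ 90.  110.5 113. ]
[326. 210.] (array([650.6, -15.8]), 62.0, 28.7, 0.5, 255) bgr [137. 150. 159.]
[326. 245.] (array([564.6, -17.2]), 65.9, 32.0, 13.8, 380) bgr [150. 167. 178.]
[368. 288.] (array([ 469.1, -116.8]), 62.4, 31.9, 10.6, 290) bgr [ 62.5  77.  186. ]
lid/arm (array([578.6, 178.2]), 303.0, 260.9, 18.7, 6835)
```

View pics/t4c.png

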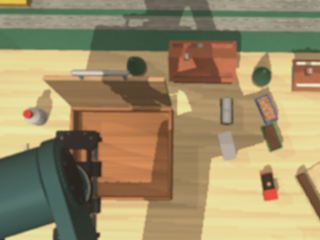

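The lid is upright. The green wagon now nearly touches the blue one, at crop (272,137). I'll start with the tank.

Run:
```python
from h import *
plan((560,110,280,down(45)),(648,-16,140,down(0.6)),(648,-16,26,down(.6)))
```

```text
[-11.89, 7.91, 9.96, -0.001, -0.002, 0.787] n=6.3
[-2.69, 15.13, 14.0, 0.0, 0.0, 0.775] n=6.2
[0.0, 0.0, 11.4, 0.0, 0.0, 0.0] n=2.7
```

```bash
python3 -m crank '[[-11.9,7.9,10,0,0,0.787],[-11.9,7.9,10,0,0,0.787],[-11.9,7.9,10,0,0,0.787],[-11.9,7.9,10,0,0,0.787],[-11.9,7.9,10,0,0,0.787],[-11.9,7.9,10,0,0,0.787],[-11.9,7.9,10,0,0,0.787]]' 0.68 25 >/dev/null
python3 -m crank '[[-2.7,15.1,14,0,0,0.775],[-2.7,15.1,14,0,0,0.775],[-2.7,15.1,14,0,0,0.775],[-2.7,15.1,14,0,0,0.775],[-2.7,15.1,14,0,0,0.775],[-2.7,15.1,14,0,0,0.775],[-2.7,15.1,14,0,0,0.775],[-2.7,15.1,14,0,0,0.775]]'
python3 - <<'E'
from h import *
st(); plan((648,-16,26,down(.6))); im,d=manip.get_image("wrist"); P=pts("wrist",d); cv2.imwrite("pics/w1.png",im)
Z=P[...,2]; m=(d>0)&(Z>.02)&(Z<.06); k,l,s,c=cv2.connectedComponentsWithStats(m.astype(np.uint8))
for i in range(1,k):
    if s[i,4]>400: print(np.round(c[i]),rect(P,l==i))
E
```

```text
clock: 21.43
eef_pos: [0.6528, -0.0162, 0.1389]
orientation: [-0.001, 1.0, 0.004, 0.001]
force: [0.6, 0.3, -0.0]
width: 0.0598
grip_force: 0.0
21.4 [652.8 -16.2 138.9] [[1.0, 0.009, 0.001], [0.001, 0.003, -1.0]] q [-0.13  0.53  1.49  0.    1.12  1.43] F [ 0.6  0.3 -0. ] w 59.8 g 0.0
[-0.49, 0.0, 11.29, -0.003, -0.001, -0.001] n=2.7
[ 24. 100.] (array([751.5, 196.8]), 47.2, 35.8, 172.8, 2986)
[550. 137.] (array([ 729. , -173.3]), 60.1, 2.9, 0.3, 3239)
[426. 132.] (array([731.9, -93.2]), 47.3, 36.4, 1.1, 2220)
[441. 258.] (array([ 627.7, -113.8]), 116.1, 45.9, 21.1, 5766)
[321. 240.] (array([647.7, -15.1]), 59.8, 31.5, 1.2, 2215)
[141. 269.] (array([638.5, 163.2]), 157.7, 68.7, 59.5, 2823)
[320. 327.] (array([564.5, -16.7]), 63.5, 32.3, 13.6, 2360)
```

View pics/w1.png

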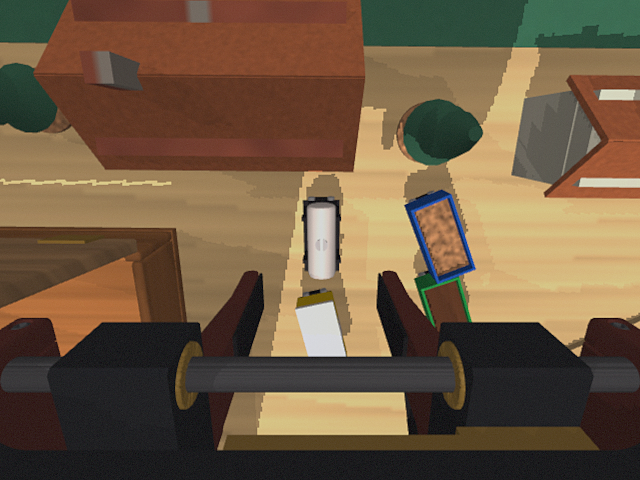

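```bash
python3 -m crank '[[-0.5,-0.1,4,0,0,0],[-0.5,-0.1,8,0,0,0],[-0.5,-0.1,10.5,0,0,0],[-0.5,-0.1,11.3,0,0,0],[-0.5,-0.1,11.3,0,0,0]]' >/dev/null
python3 -m crank '[[0,0,0,0,0,0],[0,0,0,0,0,0],[0,0,0,0,0,0],[0,0,0,0,0,0],[0,0,-3,0,0,0],[0,0,-7,0,0,0],[0,0,-11,0,0,0],[0,0,-13,0,0,0],[0,0,-13,0,0,0]]' 0.2 25
python3 - <<'E'
from h import *
st(); plan((580,180,150,down(0)),(580,180,36,down(0)))
E
```

```text
clock: 22.65
eef_pos: [0.6512, -0.0154, 0.1636]
orientation: [-0.0, 1.0, 0.004, 0.007]
force: [0.3, 0.2, -0.8]
width: 0.0315
grip_force: 25.0
22.6 [651.2 -15.4 163.6] [[1.0, 0.008, 0.014], [0.014, 0.001, -1.0]] q [-0.13  0.49  1.48  0.    1.15  1.43] F [ 0.3  0.2 -0.8] w 31.5 g 25.0
[-6.98, -19.6, 1.28, -0.001, -0.014, 0.008] n=5.0
[0.0, 0.0, 11.4, 0.0, 0.0, 0.0] n=2.7
```

```bash
python3 -m crank '[[-7,-19.6,1.3,0,-0.01,0],[-7,-19.6,1.3,0,-0.01,0],[-7,-19.6,1.3,0,-0.01,0],[-7,-19.6,1.3,0,-0.01,0],[-7,-19.6,1.3,0,-0.01,0],[-7,-19.6,1.3,0,-0.01,0],[-7,-19.6,1.3,0,-0.01,0],[-7,-19.6,1.3,0,-0.01,0]]' >/dev/null
python3 - <<'E'
from h import *
st(); plan((580,180,36,down(0)))
E
```

```text
23.3 [575.4 180.3 143.5] [[1.0, 0.009, -0.008], [-0.008, 0.002, -1.0]] q [0.19 0.46 1.6  0.   1.09 1.75] F [-0.2 -0.7 -2. ] w 31.7 g 25.0
[0.54, 0.06, 10.75, -0.002, 0.008, 0.009] n=2.6
```

```bash
python3 -m crank '[[0,0,3,0,0.005,0],[0,0,6,0,0.005,0],[0,0,8.5,0,0.005,0],[0,0,10,0,0.005,0],[0,0,10.6,0,0.005,0],[0,0,10.6,0,0.005,0]]' 
python3 -m crank '[[0,0,0,0,0,0],[0,0,0,0,0,0],[0,0,0,0,0,0],[0,0,-4,0,0,0],[0,0,-8,0,0,0],[0,0,-11,0,0,0],[0,0,-11,0,0,0]]' 0.62
python3 - <<'E'
from h import *
st(); plan((564.6,-17,130,down(13.7)))
E
```

```text
clock: 23.82
eef_pos: [0.5771, 0.1786, 0.0387]
orientation: [-0.001, 1.0, 0.003, 0.0]
force: [0.8, -0.1, 3.6]
width: 0.0316
grip_force: 25.0
clock: 24.4
eef_pos: [0.5795, 0.181, 0.1543]
orientation: [-0.002, 1.0, 0.004, 0.004]
force: [0.4, -0.3, 0.3]
width: 0.0542
grip_force: 0.0
24.4 [579.5 181.  154.3] [[1.0, 0.008, 0.008], [0.008, 0.004, -1.0]] q [0.19 0.45 1.59 0.   1.09 1.75] F [ 0.4 -0.3  0.3] w 54.2 g 0.0
[-1.66, 19.8, 2.34, -0.003, -0.009, -0.231] n=4.8
```

```bash
python3 -m crank '[[-1.7,19.8,2.3,0,-0.009,-0.231],[-1.7,19.8,2.3,0,-0.009,-0.231],[-1.7,19.8,2.3,0,-0.009,-0.231],[-1.7,19.8,2.3,0,-0.009,-0.231],[-1.7,19.8,2.3,0,-0.009,-0.231],[-1.7,19.8,2.3,0,-0.009,-0.231],[-1.7,19.8,2.3,0,-0.009,-0.231]]' 0.66 >/dev/null
cat >> h.py <<'E'
def wr():
    im,d=manip.get_image("wrist"); P=pts("wrist",d); Z=P[...,2]; m=(d>0)&(Z>.022)&(Z<.06); k,l,s,c=cv2.connectedComponentsWithStats(m.astype(np.uint8))
    for i in range(1,k):
        if s[i,4]>900 and 20<rect(P,l==i)[2]<60: print(np.round(c[i]),rect(P,l==i),"bgr",np.median(im[l==i],0))
    return im
E
python3 - <<'E'
from h import *
st(); wr(); plan((564.6,-17,26,down(13.7)))
E
```

```text
25.0 [558.9 -19.5 123.7] [[0.972, 0.233, -0.012], [-0.013, 0.002, -1.0]] q [-0.16  0.43  1.71 -0.    1.01  1.18] F [-0.6 -0.1  0.9] w 58.4 g 0.0
[506.  26.] (array([719.7, -95.4]), 47.2, 23.3, 80.4, 3272) bgr [36. 45. 28.]
[623.  65.] (array([ 718.2, -172.1]), 68.7, 40.9, 30.5, 2663) bgr [76. 85. 88.]
[476. 185.] (array([ 618.9, -116.1]), 134.7, 46.4, 20.1, 10019) bgr [53. 65. 83.]
[ 50. 152.] (array([576.7, 181.5]), 66.4, 33.6, 0.4, 4750) bgr [136. 141. 153.]
[321. 235.] (array([562.8, -16.1]), 66.4, 32.0, 13.6, 3876) bgr [195. 197. 197.]
[0.67, 0.07, 9.79, -0.005, 0.012, -0.002] n=2.4
```

```bash
python3 -m crank '[[0.5,-0.1,4,0,0.01,0],[0.5,-0.1,7.5,0,0.01,0],[0.5,-0.1,9.2,0,0.01,0],[0.5,-0.1,9.8,0,0.01,0],[0.5,-0.1,9.8,0,0.01,0]]' >/dev/null
python3 -m crank '[[0,0,0,0,0,0],[0,0,0,0,0,0],[0,0,0,0,0,0],[0,0,0,0,0,0],[0,0,-3,0,0,0],[0,0,-7,0,0,0],[0,0,-11,0,0,0],[0,0,-13,0,0,0],[0,0,-13,0,0,0]]' 0.2 25
python3 - <<'E'
from h import *
st(); plan((580,280,150,down(0)))
E
```

```text
clock: 26.2
eef_pos: [0.5672, -0.0163, 0.1625]
orientation: [-0.0, 0.993, 0.119, 0.005]
force: [0.4, 0.0, -1.4]
width: 0.0318
grip_force: 25.0
26.2 [567.2 -16.3 162.5] [[0.972, 0.237, 0.009], [0.009, 0.002, -1.0]] q [-0.15  0.39  1.67  0.    1.07  1.18] F [ 0.4  0.  -1.4] w 31.8 g 25.0
[8.25, -28.48, 1.32, -0.001, -0.009, 0.239] n=7.1
```

```bash
python3 -m crank '[[8.2,-28.5,1.3,0,-0.009,0.239],[8.2,-28.5,1.3,0,-0.009,0.239],[8.2,-28.5,1.3,0,-0.009,0.239],[8.2,-28.5,1.3,0,-0.009,0.239],[8.2,-28.5,1.3,0,-0.009,0.239],[8.2,-28.5,1.3,0,-0.009,0.239],[8.2,-28.5,1.3,0,-0.009,0.239],[8.2,-28.5,1.3,0,-0.009,0.239],[8.2,-28.5,1.3,0,-0.009,0.239]]' >/dev/null
python3 - <<'E'
from h import *
st(); plan((580,280,37,down(0)))
E
```

```text
26.9 [574.7 283.9 143.5] [[1.0, 0.004, -0.011], [-0.012, 0.003, -1.0]] q [0.35 0.51 1.51 0.01 1.13 1.91] F [ 0.7  0.  -1.6] w 31.9 g 25.0
[0.65, 0.43, 10.64, -0.003, 0.011, 0.004] n=2.6
```

```bash
python3 -m crank '[[0.2,0.2,3,0,0.01,0],[0.3,0.2,6,0,0.01,0],[0.3,0.2,8.5,0,0.01,0],[0.3,0.2,10,0,0.01,0],[0.3,0.2,10.6,0,0.01,0],[0.3,0.2,10.6,0,0.01,0]]' 
python3 -m crank '[[0,0,0,0,0,0],[0,0,0,0,0,0],[0,0,0,0,0,0],[0,0,-4,0,0,0],[0,0,-8,0,0,0],[0,0,-11,0,0,0],[0,0,-11,0,0,0]]' 0.62
python3 - <<'E'
from h import *
st(); plan((570,-120,170,down(18)))
E
```

```text
clock: 27.45
eef_pos: [0.5768, 0.2767, 0.0381]
orientation: [-0.001, 1.0, -0.0, -0.001]
force: [-0.1, -0.3, -0.5]
width: 0.0322
grip_force: 25.0
clock: 28.03
eef_pos: [0.5817, 0.2799, 0.1555]
orientation: [-0.003, 1.0, 0.0, 0.005]
force: [0.8, 0.1, -0.2]
width: 0.0545
grip_force: 0.0
28.0 [581.7 279.9 155.5] [[1.0, 0.0, 0.01], [0.01, 0.006, -1.0]] q [0.34 0.49 1.5  0.   1.13 1.91] F [ 0.8  0.1 -0.2] w 54.5 g 0.0
[-1.16, 39.98, -1.71, -0.005, -0.011, -0.314] n=9.6
```

```bash
python3 -m crank '[[-1.2,40,-1.7,0,-0.011,-0.314],[-1.2,40,-1.7,0,-0.011,-0.314],[-1.2,40,-1.7,0,-0.011,-0.314],[-1.2,40,-1.7,0,-0.011,-0.314],[-1.2,40,-1.7,0,-0.011,-0.314],[-1.2,40,-1.7,0,-0.011,-0.314],[-1.2,40,-1.7,0,-0.011,-0.314],[-1.2,40,-1.7,0,-0.011,-0.314],[-1.2,40,-1.7,0,-0.011,-0.314],[-1.2,40,-1.7,0,-0.011,-0.314]]' >/dev/null
python3 -m crank '[[0,0,0,0,0,0]]' >/dev/null
python3 - <<'E'
from h import *
st(); im=wr(); cv2.imwrite("pics/w2.png",im)
E
```

```text
28.9 [ 565.6 -127.2  164.6] [[0.952, 0.305, -0.011], [-0.01, -0.002, -1.0]] q [-0.34  0.41  1.63 -0.01  1.11  0.93] F [-0.6  0.4  0.1] w 54.4 g 0.0
[354.  19.] (array([721.1, -99.3]), 46.8, 27.3, 107.3, 1944) bgr [33. 41. 25.]
[473.  60.] (array([ 699.8, -203.1]), 117.6, 59.9, 56.0, 1548) bgr [66. 74. 77.]
[330. 156.] (array([ 618.1, -114.5]), 134.8, 45.1, 18.2, 6797) bgr [42. 58. 79.]
[279. 323.] (array([ 466.3, -114.2]), 63.7, 31.9, 9.9, 1830) bgr [24.  28.  45.5]
```

View pics/w2.png

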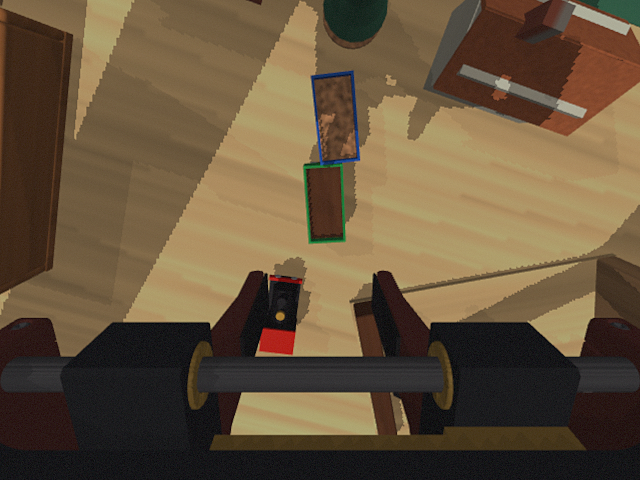

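Both wagons sit end to end: green at (325,203), blue at (336,116). I'll measure each from its corner pixels at z=0.036.

Run:
```python
from h import *
for n,c in dict(green=[(304,165),(341,164),(345,240),(309,242)],blue=[(312,76),(352,72),(359,159),(320,163)]).items():
    q=np.array([ray("wrist",*a,.036)[:2]*1000 for a in c]); e=q[0]+q[1]-q[2]-q[3]; m=q.mean(0); y=np.degrees(np.arctan2(e[1],e[0])); print(n,m.round(1),y.round(1),np.linalg.norm(e)/2)
    if n=="green": plan((m[0],m[1],110,down(y)),(m[0],m[1],26,down(y)))
```

```text
green [ 585.4 -120.3] 21.3 64.59300208541151
[2.1, 0.24, 5.41, -0.004, 0.011, -0.062] n=1.4
[0.0, 0.0, 8.4, 0.0, 0.0, 0.0] n=2.0
blue [ 651.3 -107.7] 23.8 63.54258855680044
```

```bash
python3 -m crank '[[2,0.2,3,0,0.011,-0.062],[2,0.2,6,0,0.011,-0.062],[2,0.2,10,0,0.011,-0.062],[2,0.2,12.5,0,0.011,-0.062],[2,0.2,13.8,0,0.011,-0.062],[2,0.2,13.8,0,0.011,-0.062]]' 0.62
python3 -m crank '[[0,0,0,0,0,0],[0,0,0,0,0,0],[0,0,0,0,0,0],[0,0,0,0,0,0],[0,0,-3,0,0,0],[0,0,-7,0,0,0],[0,0,-11,0,0,0],[0,0,-13,0,0,0],[0,0,-13,0,0,0]]' 0.2 25
python3 - <<'E'
from h import *
st(); plan((495,180,150,down(0)))
E
```

```text
clock: 29.5
eef_pos: [0.5804, -0.1146, 0.0227]
orientation: [-0.004, 0.982, 0.187, -0.003]
force: [0.0, -0.3, 0.5]
width: 0.0544
grip_force: 0.0
clock: 30.25
eef_pos: [0.5875, -0.1187, 0.1628]
orientation: [0.0, 0.982, 0.187, 0.005]
force: [0.7, -0.4, -0.8]
width: 0.0321
grip_force: 25.0
30.2 [ 587.5 -118.7  162.8] [[0.93, 0.367, 0.009], [0.01, 0.001, -1.0]] q [-0.32  0.43  1.6   0.    1.1   0.88] F [ 0.7 -0.4 -0.8] w 32.1 g 25.0
[2.36, -31.18, 1.23, 0.001, -0.01, 0.376] n=7.5
```

```bash
python3 -m crank '[[2.4,-31.2,1.2,0,-0.01,0.376],[2.4,-31.2,1.2,0,-0.01,0.376],[2.4,-31.2,1.2,0,-0.01,0.376],[2.4,-31.2,1.2,0,-0.01,0.376],[2.4,-31.2,1.2,0,-0.01,0.376],[2.4,-31.2,1.2,0,-0.01,0.376],[2.4,-31.2,1.2,0,-0.01,0.376],[2.4,-31.2,1.2,0,-0.01,0.376],[2.4,-31.2,1.2,0,-0.01,0.376],[2.4,-31.2,1.2,0,-0.01,0.376]]' >/dev/null
python3 - <<'E'
from h import *
st(); plan((495,180,35,down(0)))
E
```

```text
31.1 [490.2 182.5 145.3] [[1.0, 0.003, -0.012], [-0.012, 0.002, -1.0]] q [0.22 0.36 1.77 0.01 1.02 1.79] F [ 0.4 -0.6 -1. ] w 31.7 g 25.0
[0.61, 0.28, 11.02, -0.002, 0.012, 0.003] n=2.6
```

```bash
python3 -m crank '[[0.2,0.2,3,0,0.01,0],[0.2,0.2,6,0,0.01,0],[0.2,0.2,8.5,0,0.01,0],[0.2,0.2,10,0,0.01,0],[0.2,0.2,10.8,0,0.01,0],[0.2,0.2,10.8,0,0.01,0]]' 
python3 -m crank '[[0,0,0,0,0,0],[0,0,0,0,0,0],[0,0,0,0,0,0],[0,0,-4,0,0,0],[0,0,-8,0,0,0],[0,0,-11,0,0,0],[0,0,-11,0,0,0]]' 0.62
python3 - <<'E'
from h import *
st(); plan((630,-110,150,down(22)))
E
```

```text
clock: 31.58
eef_pos: [0.4917, 0.1782, 0.0363]
orientation: [-0.001, 1.0, -0.001, -0.002]
force: [-0.4, 0.2, -1.0]
width: 0.0319
grip_force: 25.0
clock: 32.17
eef_pos: [0.4968, 0.1805, 0.1543]
orientation: [-0.003, 1.0, 0.0, 0.005]
force: [0.2, 0.2, -0.2]
width: 0.0547
grip_force: 0.0
32.2 [496.8 180.5 154.3] [[1.0, 0.0, 0.011], [0.011, 0.005, -1.0]] q [0.22 0.34 1.77 0.   1.02 1.78] F [ 0.2  0.2 -0.2] w 54.7 g 0.0
[13.3, 29.05, 0.43, -0.003, -0.012, -0.384] n=7.7
```

```bash
python3 -m crank '[[13.3,29,0.4,0,-0.012,-0.384],[13.3,29,0.4,0,-0.012,-0.384],[13.3,29,0.4,0,-0.012,-0.384],[13.3,29,0.4,0,-0.012,-0.384],[13.3,29,0.4,0,-0.012,-0.384],[13.3,29,0.4,0,-0.012,-0.384],[13.3,29,0.4,0,-0.012,-0.384],[13.3,29,0.4,0,-0.012,-0.384],[13.3,29,0.4,0,-0.012,-0.384],[13.3,29,0.4,0,-0.012,-0.384]]' >/dev/null
python3 -m crank '[[0,0,0,0,0,0]]' >/dev/null
python3 - <<'E'
from h import *
st(); wr(); wag("t5",(150,400,190,310))
E
```

```text
33.1 [ 624.6 -110.1  142.5] [[0.927, 0.374, -0.012], [-0.014, 0.001, -1.0]] q [-0.28  0.5   1.52 -0.    1.13  0.91] F [0.4 0.5 0.6] w 54.3 g 0.0
[356. 100.] (array([729.5, -97.9]), 46.8, 44.3, 59.8, 1767) bgr [35. 44. 26.]
[ 20. 185.] (array([549.6, 113.2]), 206.6, 34.4, 9.1, 8741) bgr [25. 41. 64.]
[336. 202.] (array([ 651. , -109.9]), 66.4, 31.7, 24.0, 3637) bgr [ 68.  88. 124.]
[262. 406.] (array([ 448.7, -119.9]), 32.1, 27.6, 101.2, 965) bgr [ 19.  26. 183.]
[188. 240.] (array([543.6, 233.6]), 219.2, 202.3, 89.9, 519) bgr [ 52.  79. 111.]
[201. 239.] (array([576.4, 277.4]), 66.0, 33.7, 1.7, 440) bgr [237. 244. 243.]
[244. 239.] (array([579.4, 179.5]), 64.9, 30.0, 1.2, 329) bgr [190. 209. 212.]
[242. 276.] (array([491.4, 180.1]), 63.5, 33.2, 0.0, 405) bgr [ 54.  81. 115.]
```

Run:
```python
from h import *
plan((636.5,-116.5,31,down(24)))
im,d=manip.get_image("top");P=pts("top",d)*1000
m=reg(380,450,150,205)&(d>0)&(P[...,2]>50); q=P[m]
for x in (690,700,710,720,730): 
    s=q[abs(q[:,0]-x)<4]; print(x,len(s),s[:,2].max().round() if len(s) else 0, s[:,1].max().round() if len(s) else 0)
```

```text
[0.98, 1.22, 11.15, -0.006, 0.012, -0.034] n=2.7
690 0 0 0
700 0 0 0
710 0 0 0
720 0 0 0
730 0 0 0
```

Run:
```python
from h import *
d=np.load("top0.npy");P=pts("top",d)*1000
m=reg(380,450,150,205)&(d>0)&(P[...,2]>50); q=P[m]
for x in (690,700,710,720,730): 
    s=q[abs(q[:,0]-x)<4]; print(x,len(s),np.percentile(s[:,2],90).round() if len(s) else 0, s[:,1].max().round() if len(s) else 0)
```

```text
690 35 65.0 -175.0
700 186 75.0 -167.0
710 173 84.0 -166.0
720 192 97.0 -167.0
730 173 120.0 -167.0
```

```bash
python3 -m crank '[[0.9,1.2,3,0,0.012,-0.034],[0.9,1.2,6,0,0.012,-0.034],[0.9,1.2,8.5,0,0.012,-0.034],[0.9,1.2,10.3,0,0.012,-0.034],[0.9,1.2,11,0,0.012,-0.034],[0.9,1.2,11,0,0.012,-0.034]]' 0.62
python3 -m crank '[[0,0,0,0,0,0],[0,0,0,0,0,0],[0,0,0,0,0,0],[0,0,0,0,0,0],[0,0,-3,0,0,0],[0,0,-7,0,0,0],[0,0,-11,0,0,0],[0,0,-13,0,0,0],[0,0,-13,0,0,0]]' 0.2 25
python3 - <<'E'
from h import *
st(); plan((479,280,155,down(0)))
E
```

```text
clock: 33.73
eef_pos: [0.6351, -0.1166, 0.031]
orientation: [-0.004, 0.978, 0.208, -0.002]
force: [-0.2, -0.4, 0.3]
width: 0.0544
grip_force: 0.0
clock: 34.48
eef_pos: [0.6409, -0.1201, 0.1695]
orientation: [0.0, 0.978, 0.207, 0.005]
force: [0.0, -0.1, -1.6]
width: 0.032
grip_force: 25.0
34.5 [ 640.9 -120.1  169.5] [[0.914, 0.406, 0.009], [0.009, 0.002, -1.0]] q [-0.29  0.49  1.47  0.    1.17  0.86] F [ 0.  -0.1 -1.6] w 32.0 g 25.0
[1.43, -43.14, 1.37, 0.0, -0.009, 0.418] n=10.4
```

```bash
python3 -m crank '[[1.4,-43.1,1.4,0,-0.009,0.418],[1.4,-43.1,1.4,0,-0.009,0.418],[1.4,-43.1,1.4,0,-0.009,0.418],[1.4,-43.1,1.4,0,-0.009,0.418],[1.4,-43.1,1.4,0,-0.009,0.418],[1.4,-43.1,1.4,0,-0.009,0.418],[1.4,-43.1,1.4,0,-0.009,0.418],[1.4,-43.1,1.4,0,-0.009,0.418],[1.4,-43.1,1.4,0,-0.009,0.418],[1.4,-43.1,1.4,0,-0.009,0.418]]' >/dev/null
python3 -m crank '[[0,0,0,0,0,0],[0,0,0,0,0,0]]' >/dev/null
python3 - <<'E'
from h import *
st(); plan((479,280,40,down(0)))
E
```

```text
35.5 [478.7 268.2 150.6] [[1.0, 0.005, -0.012], [-0.012, 0.003, -1.0]] q [0.38 0.38 1.71 0.01 1.05 1.94] F [ 0.6  0.  -1.6] w 32.1 g 25.0
[0.16, -1.15, 11.07, -0.003, 0.012, 0.005] n=2.7
```

```bash
python3 -m crank '[[0.1,-1.1,3,0,0.01,0],[0.1,-1.1,6,0,0.01,0],[0.1,-1.1,8.5,0,0.01,0],[0.1,-1.1,10,0,0.01,0],[0.1,-1.1,10.8,0,0.01,0],[0.1,-1.1,10.8,0,0.01,0]]' 
python3 -m crank '[[0,0,0,0,0,0],[0,0,0,0,0,0],[0,0,0,0,0,0],[0,0,-4,0,0,0],[0,0,-8,0,0,0],[0,0,-12,0,0,0],[0,0,-16,0,0,0],[0,0,-20,0,0,0],[0,0,-20,0,0,0]]' 0.62
python3 - <<'E'
from h import *
st(); plan((430,20,320,down(50)))
E
```

```text
clock: 35.98
eef_pos: [0.4801, 0.276, 0.042]
orientation: [-0.001, 1.0, -0.001, -0.001]
force: [0.5, -0.8, -0.5]
width: 0.0318
grip_force: 25.0
clock: 36.73
eef_pos: [0.4851, 0.2792, 0.2525]
orientation: [-0.005, 1.0, 0.0, 0.007]
force: [2.0, 0.7, 1.0]
width: 0.0546
grip_force: 0.0
36.7 [485.1 279.2 252.5] [[1.0, 0.0, 0.014], [0.014, 0.009, -1.0]] q [0.4  0.28 1.59 0.   1.26 1.97] F [2.  0.7 1. ] w 54.6 g 0.0
[-5.42, 25.86, -7.06, -0.003, -0.017, -0.872] n=7.0
```

```bash
python3 -m crank '[[-5.4,25.9,-7,0,-0.017,-0.87],[-5.4,25.9,-7,0,-0.017,-0.87],[-5.4,25.9,-7,0,-0.017,-0.87],[-5.4,25.9,-7,0,-0.017,-0.87],[-5.4,25.9,-7,0,-0.017,-0.87],[-5.4,25.9,-7,0,-0.017,-0.87],[-5.4,25.9,-7,0,-0.017,-0.87],[-5.4,25.9,-7,0,-0.017,-0.87]]' 0.34 30 >/dev/null
python3 - <<'E'
from h import *
st(); lev(); im,P=wag("t6",(150,400,190,310)); 
Z=P[...,2]*1000; m=reg(175,265,215,295); print("inside maxz",np.percentile(Z[m],[50,99,99.9]))
m=reg(160,280,100,215)&(Z>290); q=P[m]*1000; print("handle",rect(P,m),np.median(q,0))
plan((620,200,390,down(90)),(686,228,390,down(90)))
E
```

```text
37.4 [426.1  14.3 314.4] [[0.642, 0.766, -0.013], [-0.013, -0.006, -1.0]] q [-0.12  0.04  1.73 -0.01  1.38  0.58] F [0.4 0.3 0.1] w 29.8 g 0.0
1769 c [ 498. -361.  151.] axis [ 0.337 -0.611  0.716] tilt 45.7 az -61.1 ext [-170.   99.] rest x,y 81.1 7.0
[189. 240.] (array([544.8, 231. ]), 223.7, 202.0, 90.6, 531) bgr [46. 70. 99.]
[201. 239.] (array([576.3, 278.2]), 65.4, 33.5, 0.3, 435) bgr [223. 232. 230.]
[244. 239.] (array([579.4, 179.4]), 65.1, 30.0, 1.7, 333) bgr [171. 184. 189.]
[201. 273.] (array([497.5, 277.4]), 63.7, 33.1, 179.7, 426) bgr [ 97. 122. 162.]
[242. 276.] (array([491.4, 179.7]), 63.4, 32.7, 180.0, 405) bgr [ 48.  72. 102.]
[368. 288.] (array([ 469.8, -116.9]), 63.8, 31.8, 9.8, 293) bgr [ 58.  69. 177.]
inside maxz [  11.39956089   50.34942854 1360.6801283 ]
handle (array([622.5, 133. ]), 325.9, 65.4, 56.3, 408) [684.71385403 219.94103031 318.74366297]
[26.42, 2.82, -7.97, -0.011, 0.009, -0.703] n=6.7
[2.8, 6.6, 0.0, 0.0, 0.0, 0.0] n=1.7
```

View pics/t6.png

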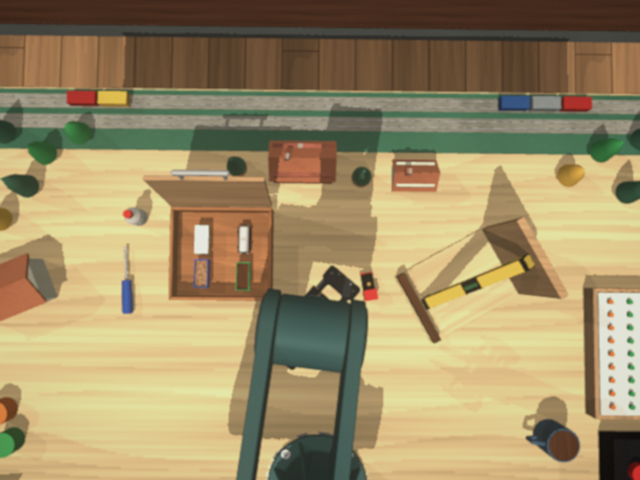

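All four wagons lie flat in the box, the level leans in the rest, and the engine hasn't moved. Now I'll shut the lid.

```bash
python3 -m crank '[[26.4,2.8,-8,-0.011,0.009,-0.703],[26.4,2.8,-8,-0.011,0.009,-0.703],[26.4,2.8,-8,-0.011,0.009,-0.703],[26.4,2.8,-8,-0.011,0.009,-0.703],[26.4,2.8,-8,-0.011,0.009,-0.703],[26.4,2.8,-8,-0.011,0.009,-0.703],[26.4,2.8,-8,-0.011,0.009,-0.703],[26.4,2.8,-8,-0.011,0.009,-0.703]]' >/dev/null
python3 -m crank '[[2.8,6.6,0,0,0,0],[2.8,6.6,0,0,0,0],[2.8,6.6,0,0,0,0],[2.8,6.6,0,0,0,0]]' >/dev/null
python3 - <<'E'
from h import *
st(); plan((686,228.5,312,down(90.2)))
im,d=manip.get_image("wrist"); P=pts("wrist",d)*1000; Z=P[...,2]; m=(d>0)&(Z>295)&(Z<335); m[320:]=0; print(m.sum(), np.median(P[m],0) if m.any() else 0, np.percentile(P[m][:,0],[5,50,95]))
E
```

```text
38.5 [685.1 231.4 386.7] [[-0.001, 1.0, 0.0], [-0.005, 0.0, -1.0]] q [0.23 0.47 0.97 0.   1.7  0.23] F [-0.6 -0.9  0.3] w 30.1 g 0.0
[-0.29, 0.13, 7.47, -0.005, -0.0, -0.002] n=1.8
2235 [684.85211095 238.07059071 317.31602212] [680.02687933 684.85211095 689.78304777]
```

```bash
python3 -m crank '[[-0.3,0,3,-0.005,0,0],[-0.3,0,6,-0.005,0,0],[-0.3,0,7.4,-0.005,0,0],[-0.3,0,7.4,-0.005,0,0],[-0.3,0,7.4,-0.005,0,0]]'
python3 -m crank '[[0,0,0,0,0,0],[0,0,0,0,0,0],[0,0,0,0,0,0],[0,0,0,0,0,0]]' 0 30
python3 -m crank '[[0,-2,-0.2,0,0,0],[0,-4.4,-0.2,0,0,0],[0,-6.6,-0.1,0,0,0],[0,-8.7,0.3,0,0,0],[0,-10.8,0.8,0,0,0],[0,-12.9,1.5,0,0,0],[0,-14.9,2.5,0,0,0],[0,-16.8,3.5,0,0,0],[0,-18.6,4.8,0,0,0],[0,-20.3,6.2,0,0,0]]'
```

```text
clock: 38.97
eef_pos: [0.6836, 0.2271, 0.3151]
orientation: [0.0, 0.707, 0.708, 0.001]
force: [-0.5, -0.2, 0.5]
width: 0.0299
grip_force: 0.0
clock: 39.3
eef_pos: [0.6859, 0.2276, 0.3168]
orientation: [0.002, 0.706, 0.708, 0.003]
force: [0.1, -0.3, 4.5]
width: 0.0101
grip_force: 30.0
clock: 40.13
eef_pos: [0.4824, 0.2277, 0.2537]
orientation: [0.001, 0.706, 0.708, 0.003]
force: [0.5, 1.7, 1.6]
width: 0.0101
grip_force: 30.0
```

```bash
python3 -m crank '[[0,-1.6,1.5,0,0,0],[0,-3,3.2,0,0,0],[0,-4.3,5,0,0,0],[0,-5.4,6.9,0,0,0],[0,-6.3,8.8,0,0,0],[0,-7.1,10.9,0,0,0],[0,-7.7,13,0,0,0],[0,-8.1,15.1,0,0,0],[0,-8.3,16.9,0,0,0],[0,-8.3,18,0,0,0]]'
python3 -m crank '[[0,0,0.3,0,0,0],[0,0,0.3,0,0,0],[0,0,0.3,0,0,0]]'
```

```text
clock: 40.97
eef_pos: [0.3997, 0.2277, 0.0713]
orientation: [0.0, 0.706, 0.708, 0.002]
force: [-3.3, 4.6, 0.4]
width: 0.0103
grip_force: 30.0
clock: 41.22
eef_pos: [0.3997, 0.2276, 0.0697]
orientation: [0.0, 0.706, 0.708, 0.002]
force: [-3.7, 3.6, 3.6]
width: 0.01
grip_force: 30.0
```

```bash
python3 -m crank '[[0,0,0.2,0,0,0],[0,0,0.4,0,0,0],[0,0,0.6,0,0,0],[0,0,0.6,0,0,0],[0,0,0.6,0,0,0]]'
```

```text
clock: 41.63
eef_pos: [0.3998, 0.2276, 0.0656]
orientation: [0.0, 0.706, 0.708, 0.002]
force: [-10.0, 0.8, 33.6]
width: 0.0102
grip_force: 30.0
```

```bash
python3 -m crank '[[0,0,-0.5,0,0,0],[0,0,-0.5,0,0,0]]' >/dev/null; python3 -m crank '[[0,0,0,0,0,0],[0,0,0,0,0,0],[0,0,0,0,0,0]]' 0.34 >/dev/null
python3 -m crank '[[0,0,-3,0,0,0],[0,0,-7,0,0,0],[0,0,-11,0,0,0],[0,0,-15,0,0,0],[0,0,-19,0,0,0],[-10,0,-22,0,0,0],[-20,0,-22,0,0,0],[-20,0,-22,0,0,0],[-20,0,-22,0,0,0],[-20,0,-22,0,0,0]]'
python3 - <<'E'
from h import *
lev(); im,P=wag("t7",(300,400,190,310)); Z=P[...,2]*1000
for x in (450,500,550,600,640):
    m=(abs(P[...,0]*1000-x)<8)&(abs(P[...,1]*1000-230)<100)&(Z>40); print(x,np.median(Z[m]).round(2))
cv2.imwrite("pics/t7c.png",im[100:400,60:620])
E
```

```text
clock: 42.88
eef_pos: [0.3994, 0.0244, 0.2883]
orientation: [0.001, 0.706, 0.708, 0.001]
force: [0.3, -0.1, 0.6]
width: 0.03
grip_force: 0.0
1758 c [ 499. -360.  151.] axis [ 0.337 -0.612  0.715] tilt 45.7 az -61.2 ext [-169.  100.] rest x,y 81.5 7.3
[368. 288.] (array([ 469.6, -116.3]), 63.9, 31.6, 11.1, 295) bgr [ 55.  66. 165.]
450 77.66
500 77.4
550 76.5
600 76.48
640 76.43
```

View pics/t7c.png

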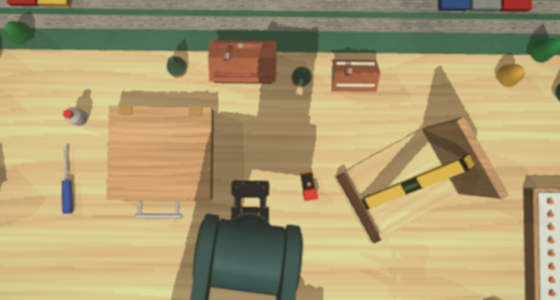

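Run:
```python
from h import *
P=pts("top",np.load("top0.npy")); Z=P[...,2]*1000
for x in (450,500,550,600,640):
    m=(abs(P[...,0]*1000-x)<8)&(abs(P[...,1]*1000-230)<100)&(Z>40)&(Z<85); print(x,np.median(Z[m]).round(2))
plan((455,230,200,down(90)),(455,230,100,down(90)))
```

```text
450 75.66
500 75.73
550 75.5
600 75.62
640 76.41
[20.85, 5.33, 8.84, 0.004, 0.002, -0.004] n=5.6
[0.0, 0.0, 10.0, 0.0, 0.0, 0.0] n=2.4
```

The front edge is about 2 mm higher than it was at the start, so I'll press it down with closed fingertips.

```bash
python3 -m crank '[[20.8,5.3,8.8,0,0,0],[20.8,5.3,8.8,0,0,0],[20.8,5.3,8.8,0,0,0],[20.8,5.3,8.8,0,0,0],[20.8,5.3,8.8,0,0,0],[20.8,5.3,8.8,0,0,0],[20.8,5.3,8.8,0,0,0]]' 0 >/dev/null
python3 -m crank '[[0,0,3,0,0,0],[0,0,6,0,0,0],[0,0,9,0,0,0],[0,0,9.8,0,0,0],[0,0,10.2,0,0,0],[0,0,10.6,0,0,0],[0,0,10.6,0,0,0]]'
python3 -m crank '[[0,0,0.3,0,0,0],[0,0,0.5,0,0,0],[0,0,0.5,0,0,0]]'
```

```text
clock: 44.15
eef_pos: [0.4533, 0.2352, 0.0949]
orientation: [0.001, 0.706, 0.708, 0.002]
force: [-0.2, 0.3, -0.4]
width: 0.0003
grip_force: 0.0
clock: 44.4
eef_pos: [0.4533, 0.2352, 0.0898]
orientation: [0.001, 0.706, 0.708, 0.002]
force: [-0.2, 0.3, -0.3]
width: 0.0006
grip_force: 0.2
```

```bash
python3 -m crank '[[0,0,0.1,0,0,0],[0,0,0.2,0,0,0],[0,0,0.3,0,0,0],[0,0,0.3,0,0,0]]'
python3 -m crank '[[0,0,0.1,0,0,0],[0,0,0.2,0,0,0],[0,0,0.2,0,0,0]]'
```

```text
clock: 44.73
eef_pos: [0.4532, 0.2352, 0.0876]
orientation: [0.001, 0.706, 0.708, 0.002]
force: [-1.6, -1.3, 14.3]
width: 0.0003
grip_force: 7.1
clock: 44.98
eef_pos: [0.4533, 0.2353, 0.0873]
orientation: [0.001, 0.706, 0.708, 0.002]
force: [-9.0, -3.9, 34.0]
width: 0.0002
grip_force: 16.9
```

```bash
python3 -m crank '[[0,0,-2,0,0,0],[0,0,-6,0,0,0],[0,0,-10,0,0,0],[0,0,-14,0,0,0],[0,-4,-18,0,0,0],[-10,-5,-22,0,0,0],[-20,-5,-22,0,0,0],[-20,-5,-22,0,0,0],[-20,-5,-22,0,0,0],[-20,-5,-22,0,0,0]]' >/dev/null; python3 -m crank '[[0,0,0,0,0,0],[0,0,0,0,0,0],[0,0,0,0,0,0]]'
python3 - <<'E'
from h import *
lev(); im,P=wag("t8",(300,400,190,310)); Z=P[...,2]*1000
for x in (450,500,550,600,640):
    m=(abs(P[...,0]*1000-x)<8)&(abs(P[...,1]*1000-230)<100)&(Z>40); print(x,np.median(Z[m]).round(2))
E
```

```text
clock: 46.07
eef_pos: [0.4025, 0.0353, 0.3038]
orientation: [0.0, 0.707, 0.707, 0.002]
force: [0.4, -0.0, 1.0]
width: 0.0002
grip_force: 0.0
1761 c [ 498. -360.  151.] axis [ 0.337 -0.612  0.716] tilt 45.7 az -61.2 ext [-169.  100.] rest x,y 81.7 7.2
[368. 288.] (array([ 469. , -116.8]), 62.7, 32.4, 10.6, 293) bgr [ 53.  67. 157.]
450 75.54
500 75.63
550 75.88
600 75.62
640 76.35
```

The lid is flat again and matches its starting heights.

```bash
python3 -c "
from workcell import manip
print(manip.finish_job())"
```

```text
the job is handed in; nothing more can be done
None
```

The job is done and handed in: the level leans at about 45° in the tool rest, the four wagons that were on the bench (there was no red van) are in the box, and the lid is fully shut. The engine stayed where it was.

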